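# Feel two moulding samples with radius leaves

## Task

Check the two wooden moulding samples on the plywood board with the radius leaves from the rack. Take the concave leaf that fits the rounded nosing, hold it upright and square across the nosing, press it down gently (about 1 kg of push, never as much as 2.5 kg) until it beds on both sides without rocking, keep it there for about a second, and stand it back in its own slot; then do the same with the convex leaf that fits the hollow cove. Leave the other two leaves standing in their slots and do not disturb the tools lying about.

Things in the scene. Friction and masses are not known exactly. Their poses are not given: they have to be found in the camera images.
- board: Plywood board 160 x 100 x 14 mm, fixed; origin at its underside's centre. On it two fixed, rigid wooden mouldings, each 60 x 60 mm, whose shapes run along board y: on the -x side one with a half-round nosing standing up from its flat top, on the +x side one with a hollow cove in its flat top. Under each lies packing of unknown thickness, 0 to 24 mm, different for the two: the height is to be felt.
- nosing (a point): Crest of the convex nosing (radius 14 mm, axis along board y, 60 mm long) at mid-length. x and y are right; the height given (67 mm above the table) is that without packing: the real crest is 0 to 24 mm higher. The crest stands 19 mm above its moulding's flat top.
- cove (a point): Lowest line of the concave cove (radius 20 mm, axis along board y, 60 mm long, 9.4 mm deep below the flat top) at mid-length. x and y are right; the height given (38.6 mm above the table) is that without packing: the real bottom is 0 to 24 mm higher.
- rack: Wooden rack 36 (x) x 280 (y) x 44 mm high, fixed; origin at its underside's centre. Four places along its y, 70 mm apart (y = -105, -35, 35, 105 mm). In each a leaf stands on 20 mm high ledges on its feet or shoulders, flat top 85 mm above the table, its width along rack y, thickness along rack x, in a slot 15 mm thick and 58 mm long that widens upward; its lips end 44 mm above the table.
- concave_small_mid (a point): Aluminium leaf 50 mm wide (x), 12 mm thick (y), about 0.1 kg, one of four standing in the rack in any order. Point on its centre line, 25 mm below its flat top, 40 mm above its two flat feet; z up. Concave, radius 14 mm: fits the nosing. Arch opens downward between the feet, 25 mm wide there, its top 31.9 mm below this point. Bedded, it bears about 50 degrees either side of the crest.
- concave_large_mid (a point): Aluminium leaf 50 mm wide (x), 12 mm thick (y), about 0.1 kg, one of four standing in the rack in any order. Point on its centre line, 25 mm below its flat top, 40 mm above its two flat feet; z up. Concave leaf of radius 20 mm (arch 11.5 mm high, 36 mm wide at the feet); too large for the nosing: it touches the crest only and rocks.
- convex_small_mid (a point): Aluminium leaf 50 mm wide (x), 12 mm thick (y), about 0.1 kg, one of four standing in the rack in any order. Point on its centre line, 25 mm below its flat top, 40 mm above its two flat shoulders; z up. Convex leaf with a round nose of radius 14 mm that reaches 8.1 mm below the shoulders; too small for the cove: it touches the bottom only and rocks.
- convex_large_mid (a point): Aluminium leaf 50 mm wide (x), 12 mm thick (y), about 0.1 kg, one of four standing in the rack in any order. Point on its centre line, 25 mm below its flat top, 40 mm above its two flat shoulders; z up. Convex, round nose of radius 20 mm: fits the cove. The nose ends 51.5 mm below this point. Bedded, it bears about 50 degrees either side of the cove's bottom.
- screwdriver: Bystander: screwdriver with a dark wooden handle, about 200 mm long, lying on the table.
- tape: Bystander: black tape measure, 68 x 36 x 62 mm, standing on the table.
- hammer: Bystander: hammer with a wooden handle, about 260 mm long, lying on the table.

How it is judged:
On the way, in this order (a step that is already met when the one before it is completed fails the run):
1. the fitting concave leaf is bedded on the nosing: upright and square within 8 degrees, bearing on both sides with over 1.2 N each, pressed with 5 to 18 N in all, kept for 0.4 s (contact force between each of concave_small_c0, concave_small_c1 and board above 1.2 N and contact force between concave_small and board between 5 and 18 N and angle between concave_small_mid's own z axis and vertical below 0.14 rad and angle between the x axis of concave_small_mid and the x axis of board, either way round below 0.14 rad), for 0.4 s.
2. the concave leaf stands back in its own slot (within 8 mm of where it was, upright within 10 degrees), let go (distance of concave_small_mid from where it was at the start of the episode below 0.008 m and angle between concave_small_mid's own z axis and vertical below 0.17 rad and contact force between concave_small and the fingers below 0.2 N), for 0.2 s.
3. the fitting convex leaf is bedded in the cove: upright and square within 8 degrees, bearing on both walls with over 1.2 N each, pressed with 5 to 18 N in all, kept for 0.4 s (contact force between convex_large and moulding_cove_c0 above 1.2 N and contact force between convex_large and moulding_cove_c1 above 1.2 N and contact force between convex_large and board between 5 and 18 N and angle between convex_large_mid's own z axis and vertical below 0.14 rad and angle between the x axis of convex_large_mid and the x axis of board, either way round below 0.14 rad), for 0.4 s.
At the end, for the whole second after the job is handed in: All four leaves stand at rest in the slots where they were at the start (centre within 8 mm, upright within 10 degrees) (distance of each of concave_small_mid, concave_large_mid, convex_small_mid, convex_large_mid from where it was at the start of the episode below 0.008 m and angle between each of concave_small_mid, concave_large_mid, convex_small_mid, convex_large_mid's own z axis and vertical below 0.17 rad and linear speed of each of concave_small, concave_large, convex_small, convex_large below 0.02 m/s); the robot touches nothing.
It fails at once if a leaf is pressed on a moulding with more than 25 N (contact force between any of concave_small, concave_large, convex_small, convex_large and board above 25 N).
It fails at once if a tool lying about is moved by more than 20 mm (distance of any of screwdriver, tape, hammer from where it was at the start of the episode above 0.02 m).
It also fails if it takes over 72 s, if anything falls off the work surface, if the arm or the gripper's body presses on something with over 40 N, if the wrist force passes 120 N, or if a joint passes its speed limit or range.

## Robot

A 6-joint arm with a two-finger parallel gripper is mounted at the origin on the work surface. World frame = base frame: x ahead of the robot, y to its left, z up, the work surface at z = 0. Lengths are in m, angles in rad, forces in N, time in s.
With the tool pointing down it reaches from about 0.4 to 0.825 m from the base axis. Payload 7 kg.
Tool frame: the origin (TCP) lies between the finger pads; the fingertips stand 17 mm ahead of it and the grasp point (between the pads) lies 2 mm behind it; x points along the fingers, z is the direction in which the jaws open and shut, and the axes are right-handed (so a half turn about x gives the same grasp; the last joint's range is limited). The gripper opens to 88 mm and grips with 3 to 60 N. Pads are 19 mm wide; open, the fingers measure 130 mm over their backs; the gripper's body (78 mm by 193 mm) begins 47 mm behind the grasp point.
Start: joints at [-0.908, 0.359, 0.012, 0, -1.224, -0.288], TCP at [0.247, -0.628, 0.244] pointing down, gripper open.
Joint ranges: [-3.07, 3.07], [-1.43, 2.12], [-1.02, 1.25], [-3.03, 1.67], [-3.05, -0], [-3.03, 3.03]. Speed limits (rad/s): [2.39, 2.39, 3.01, 3.14, 3.14, 3.14].

## Interface

Orientations are given as [roll, pitch, yaw] about the fixed x, y, z axes, in that order (R = Rz(yaw) Ry(pitch) Rx(roll)).
In Python, from station import * gives the robot as it stands.
- The arm moves only by the tool step_arm, never from a script. Its argument "deltas" is a list of rows, each a list of 5 numbers: the shift along the tool's x, y, z in cm, then the turn about the tool's x in degrees, then the closure, from 0 (fully open) to 1 (shut). In form: [[dx, dy, dz, roll, fingers], ...]. A call has exactly 10 rows; each row is the pose to reach, as a shift and turn from the pose commanded when the call began, along the tool's axes at that moment; what a row does not reach only later rows make up. A row lasts 1/12 s, in which the tool goes at most 41.7 mm and 7.16 degrees, less where a joint would pass 70% of its speed; a pose out of reach is approached as far as the arm can. A call with a gripper value outside its range is refused whole. The fingers move at their own pace and stop on an object; "squeeze" is the grip in N (left out, the last holds). Time passes only in rows, so rows that repeat a pose let the fingers close, or fill a call up. It gives the time, the measured TCP pose, the force and the opening at its end, in the units of the state.
- get_state(): the state, without advancing time (a new reading comes with each control period).
- grab_frame(name): name is "side" or "top"; returns a dict with "pixels" (400x640x3 uint8, red, green, blue), "range_z" (400x640 float32, m along the optical axis (not along the pixel's ray), 0 where there is no reading), "fx", "fy", "cx", "cy" (pixels), "view" (4x4, takes a point from world to camera coordinates). Camera axes: x right, y down, z forward; pixel columns grow to the right and rows downward; lengths in m; the calibration is good to about 2 mm. A picture is of the moment at which its call begins.
- job_done(): hands the job in, once; it reports no verdict.
Trained networks look in the newest picture that a camera, given by its name, has taken for a name from the list of things; names that differ only in an ending like _2 or _b are one class to them, and where a whole thing is asked for, a point or a joint stands for the part that bears it (a point fixed in the world has none). Each returns a list of dicts, best first, with "conf" (0 to 1); they miss things now and then, are a little off and sometimes report something else, mostly with a low value. They report only what shows in the picture. A call takes as long as a camera call.
- boxes_of(thing, camera): "extent" ([left, top, right, bottom] in pixels, round what is visible of it).
- masks_of(thing, camera): "mask" (400x640 bool, what is visible of it) and "extent" ([left, top, right, bottom] in pixels, round what is visible of it).
The state is a dict: "t": time; "q": joint angles; "qd": joint speeds; "joint_efforts": joint torques, N m; "eef_pos": TCP position; "ee_rot": TCP orientation; "force": force on the tool from outside, world axes, zero at the start; "moment": the same for the moment, N m; "width": finger opening in m.
Only numpy, scipy, OpenCV 4.12 (cv2) and the standard library are available. Lean on these libraries where they do the work, as an engineer would, in place of code of your own. Each camera call takes 0.05 s, during which the arm holds its last target.

## Working session

There is one attempt and no reset: what is moved stays moved. The work goes in short steps, Python scripts to look and compute and a tool call to move; the robot and the scene stay as the last step left them, time stands still between calls to the robot, and variables do not carry over. Pictures are saved under pics/ and viewed, and the job is handed in when it is done.

Besides the shell and the picture viewer there is one more tool, called after "Call:" as name(argument=value, ...) on one line, values as JSON. step_arm: Moves the arm, as the interface text tells. Its arguments: {"type":"object","properties":{"deltas":{"type":"array"},"squeeze":{"type":"number"}},"required":["deltas"]}

```bash
ls; mkdir -p pics; cat > h.py <<'E'
from station import *
import numpy as np, cv2
def save(f,n,crop=None,s=1):
    im=f["pixels"][:,:,::-1]
    if crop: im=im[crop[1]:crop[3],crop[0]:crop[2]]
    if s!=1: im=cv2.resize(im,None,fx=s,fy=s)
    cv2.imwrite("pics/"+n,im)
def cloud(f):
    z=f["range_z"]; v,u=np.mgrid[0:400,0:640]
    P=np.stack([(u-f["cx"])/f["fx"]*z,(v-f["cy"])/f["fy"]*z,z],-1)
    T=np.linalg.inv(f["view"]); W=P@T[:3,:3].T+T[:3,3]; W[z==0]=np.nan
    return W
E
python3 - <<'E'
from h import *
import pickle
s=get_state(); print({k:np.round(v,4) for k,v in s.items()})
for n in ("top","side"):
    f=grab_frame(n); save(f,n+"0.png"); pickle.dump(f,open(n+"0.pkl","wb"))
    T=np.linalg.inv(f["view"]); print(n,T.round(3).tolist(),f["fx"])
    for t in ("board","rack","concave_small_mid","concave_large_mid","convex_small_mid","convex_large_mid","screwdriver","tape","hammer"):
        print(n,t,[(np.round(d["extent"],0).tolist(),round(d["conf"],2)) for d in boxes_of(t,n)][:4])
E
```

```text
pics
{'t': np.float64(0.0), 'q': array([-9.0790e-01,  3.5940e-01,  1.1000e-02, -4.0000e-04, -1.2241e+00,
       -2.8810e-01]), 'qd': array([-0.0002,  0.0002, -0.0012, -0.0005, -0.    ,  0.0002]), 'joint_efforts': array([-1.10000e-03, -5.82717e+01,  2.93057e+01,  6.99750e+00,
        6.80000e-03, -2.00000e-04]), 'eef_pos': array([ 0.2469, -0.6277,  0.2426]), 'ee_rot': array([0.0627, 1.5691, 2.0081]), 'force': array([0.5167, 0.3259, 0.6496]), 'moment': array([0.0446, 0.003 , 0.0673]), 'width': np.float64(0.0878)}
top [[-0.014, -0.984, 0.18, 0.43], [-1.0, 0.013, -0.005, 0.03], [0.003, -0.18, -0.984, 1.07], [0.0, 0.0, 0.0, 1.0]] 406.81860405797676
top board [([372.0, 191.0, 439.0, 244.0], 0.86)]
top rack [([194.0, 224.0, 306.0, 252.0], 0.76)]
top concave_small_mid [([280.0, 238.0, 300.0, 243.0], 0.7)]
top concave_large_mid [([221.0, 236.0, 248.0, 238.0], 0.67), ([218.0, 115.0, 261.0, 209.0], 0.39), ([330.0, 115.0, 348.0, 179.0], 0.21)]
top convex_small_mid [([190.0, 227.0, 219.0, 236.0], 0.62), ([278.0, 238.0, 299.0, 248.0], 0.48)]
top convex_large_mid [([252.0, 232.0, 274.0, 245.0], 0.5
[... 170 characters left out ...]
-0.345, 0.615, 0.087], [-0.704, 0.377, -0.602, 0.569], [-0.024, -0.86, -0.51, 0.527], [0.0, 0.0, 0.0, 1.0]] 478.0740618078043
side board [([377.0, 148.0, 444.0, 219.0], 0.65)]
side rack [([198.0, 249.0, 362.0, 348.0], 0.6)]
side concave_small_mid [([323.0, 226.0, 353.0, 261.0], 0.63)]
side concave_large_mid [([248.0, 258.0, 288.0, 302.0], 0.86)]
side convex_small_mid [([210.0, 279.0, 248.0, 332.0], 0.84), ([356.0, 137.0, 388.0, 168.0], 0.2)]
side convex_large_mid [([289.0, 241.0, 319.0, 293.0], 0.94)]
side screwdriver [([268.0, 171.0, 320.0, 208.0], 0.76), ([376.0, 149.0, 446.0, 219.0], 0.59)]
side tape [([355.0, 136.0, 389.0, 167.0], 0.72)]
side hammer [([182.0, 208.0, 260.0, 293.0], 0.85)]
```

```bash
python3 - <<'E'
from h import *
import pickle
f=pickle.load(open("top0.pkl","rb")); save(f,"t0c.png",(180,100,460,270),2.8)
f=pickle.load(open("side0.pkl","rb")); save(f,"s0c.png",(180,120,460,360),2.4)
E
```

```text
(no output)
```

View pics/t0c.png

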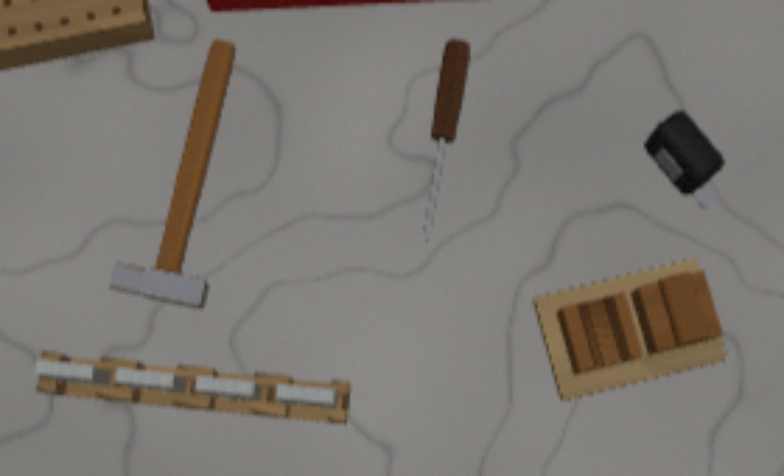

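View pics/s0c.png

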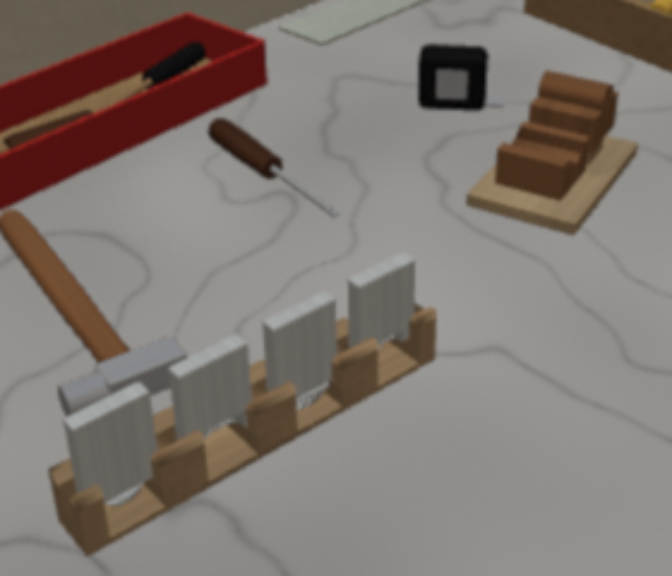

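```bash
python3 - <<'E'
from h import *
import pickle
for n in ("top","side"):
    f=pickle.load(open(n+"0.pkl","rb")); W=cloud(f)
    z=W[...,2]
    m=np.zeros((400,640),bool)
    if n=="top": m[215:260,180:320]=1
    else: m[210:350,190:370]=1
    k=m&(z>0.078)&(z<0.095)
    nc,lab,st,c=cv2.connectedComponentsWithStats(k.astype(np.uint8))
    for i in range(1,nc):
        if st[i,4]<15: continue
        p=W[lab==i]; 
        r=cv2.minAreaRect((p[:,:2]*1000).astype(np.float32))
        print(n,c[i].round(0),st[i,4],p.mean(0).round(4),"rect",np.round(r[0],1),np.round(r[1],1),round(r[2],1),"zmed",np.median(p[:,2]).round(4))
    # table check
    print("table",np.nanmedian(z[300:330,200:400]))
    m=np.zeros((400,640),bool)
    if n=="top": m[185:250,365:445]=1
    else: m[140:225,370:450]=1
    for lo,hi in ((0.008,0.02),(0.05,0.13)):
        k=m&(z>lo)&(z<hi); p=W[k]
        r=cv2.minAreaRect((p[:,:2]*1000).astype(np.float32)); print(n,"board",lo,k.sum(),np.round(r[0],1),np.round(r[1],1),round(r[2],1), np.percentile(p[:,2],[5,50,95]).round(4))
E
```

```text
top [203. 231.] 111 [0.541  0.3065 0.0854] rect [541.2 307. ] [50.8 12.3] 83.2 zmed 0.0854
top [231. 234.] 110 [0.5329 0.2369 0.0856] rect [533.1 237.4] [50.5 12.2] 83.6 zmed 0.0855
top [260. 237.] 107 [0.525  0.1675 0.0855] rect [525.2 167.8] [50.1 11.7] 83.2 zmed 0.0855
top [289. 240.] 107 [0.5171 0.0979 0.0855] rect [517.3  97.9] [48.9 11.8] 83.0 zmed 0.0857
table 0.0006979161212923302
top board 0.008 1016 [ 580.8 -201.2] [ 99.8 161.2] 13.3 [0.0111 0.0146 0.018 ]
top board 0.05 1005 [ 580.7 -201. ] [ 60.3 130.9] 13.2 [0.0515 0.0672 0.0872]
side [338. 234.] 229 [0.5134 0.1013 0.0839] rect [515.   99.5] [51.8 14.6] 83.3 zmed 0.0848
side [304. 251.] 273 [0.5215 0.1704 0.0837] rect [522.9 168.5] [51.8 14.4] 83.9 zmed 0.0846
side [266. 270.] 308 [0.5294 0.2401 0.0839] rect [531.  238.2] [51.2 15.4] 84.5 zmed 0.0848
side [224. 291.] 363 [0.5371 0.3092 0.0838] rect [538.6 308. ] [51.2 15.4] 84.7 zmed 0.0847
table 0.0011584539061851862
side board 0.008 1008 [ 643.9 -276.3] [177.9 382.8] 29.0 [0.0088 0.014  0.016 ]
side board 0.05 1176 [ 614.8 -230.4] [125.1 233.3] 50.4 [0.0512 0.0612 0.0851]
```

```bash
python3 - <<'E'
from h import *
import pickle
a=np.radians(13.25); C=np.array([0.5808,-0.2012])
ly=np.array([-np.sin(a),np.cos(a)]); lx=np.array([np.cos(a),np.sin(a)])
for n in ("top","side"):
    f=pickle.load(open(n+"0.pkl","rb")); W=cloud(f).reshape(-1,3)
    W=W[~np.isnan(W).any(1)]
    d=W[:,:2]-C; s=d@ly; t=d@lx
    print(n)
    for b in np.arange(-.082,.082,.004):
        k=(abs(t)<.02)&(s>=b)&(s<b+.004)&(W[:,2]>.012)
        if k.sum()>2: print(round(b+.002,3),k.sum(),np.percentile(W[k,2],[10,50,90]).round(4))
E
```

```text
top
-0.064 19 [0.0649 0.0685 0.0697]
-0.06 26 [0.0661 0.0679 0.0696]
-0.056 26 [0.0658 0.0673 0.0697]
-0.052 11 [0.0664 0.0693 0.0714]
-0.048 11 [0.0789 0.0803 0.0833]
-0.044 19 [0.0817 0.0842 0.0855]
-0.04 22 [0.0849 0.0869 0.0889]
-0.036 25 [0.0846 0.0873 0.0891]
-0.032 30 [0.0838 0.0865 0.0892]
-0.028 31 [0.0822 0.0838 0.0866]
-0.024 48 [0.0722 0.0782 0.0845]
-0.02 32 [0.066  0.0683 0.0729]
-0.016 25 [0.066  0.0679 0.071 ]
-0.012 24 [0.0667 0.0686 0.0697]
-0.008 41 [0.0139 0.0666 0.0698]
-0.004 77 [0.0192 0.0536 0.0681]
0.008 24 [0.0536 0.0556 0.0582]
0.012 25 [0.0539 0.0555 0.0575]
0.016 25 [0.0536 0.0555 0.0592]
0.02 32 [0.0495 0.0531 0.0554]
0.024 28 [0.0463 0.049  0.0522]
0.028 26 [0.0439 0.0472 0.0504]
0.032 24 [0.0448 0.0464 0.0483]
0.036 22 [0.0454 0.0475 0.0495]
0.04 28 [0.0442 0.0473 0.0494]
0.044 17 [0.0463 0.049  0.0514]
0.048 22 [0.05   0.0516 0.0532]
0.052 22 [0.0539 0.055  0.0578]
0.056 25 [0.0527 0.0558 0.0583]
0.06 25 [0.0539 0.0559 0.0589]
0.064 74 [0.0159 0.0433 0.0574]
0.068 20 [0.0136 0.0157 0.017 ]
0.072 22 [0.0126 0.0147 0.0165]
0.076 21 [0.0136 0.0152 0.0165
[... 205 characters left out ...]
2 80 [0.0672 0.0723 0.0785]
-0.016 17 [0.0662 0.0674 0.0682]
-0.012 12 [0.0665 0.0673 0.068 ]
-0.008 24 [0.0554 0.0671 0.0685]
-0.004 111 [0.0522 0.0595 0.0671]
0.0 31 [0.0523 0.0581 0.0655]
0.008 12 [0.0539 0.0547 0.0558]
0.012 19 [0.0543 0.0555 0.0564]
0.016 21 [0.0526 0.055  0.0562]
0.02 44 [0.05   0.0528 0.0555]
0.024 43 [0.0474 0.0492 0.052 ]
0.028 25 [0.0458 0.0475 0.0495]
0.032 24 [0.0455 0.0465 0.0478]
0.036 9 [0.0458 0.0463 0.0473]
0.052 10 [0.0502 0.0553 0.0558]
0.056 29 [0.0134 0.0543 0.0561]
0.06 46 [0.0139 0.0466 0.056 ]
0.064 196 [0.0164 0.0379 0.0537]
0.068 131 [0.015  0.0354 0.0522]
0.072 20 [0.0133 0.0141 0.0152]
0.076 18 [0.0129 0.0148 0.0155]
0.08 27 [0.0128 0.0142 0.0152]
```

```bash
python3 - <<'E'
from h import *
import pickle
from scipy.optimize import least_squares
a=np.radians(13.25); C=np.array([0.5808,-0.2012])
ly=np.array([-np.sin(a),np.cos(a)]); lx=np.array([np.cos(a),np.sin(a)])
for n in ("top","side"):
    f=pickle.load(open(n+"0.pkl","rb")); W=cloud(f).reshape(-1,3)
    W=W[~np.isnan(W).any(1)]
    d=W[:,:2]-C; s=d@ly; t=d@lx; z=W[:,2]
    k=(abs(t)<.028)&(s>-.055)&(s<-.02)&(z>.074)
    r=least_squares(lambda p:np.hypot(s[k]-p[0]-p[2]*t[k],z[k]-p[1])-.014,[-.036,.07,0],loss="soft_l1",f_scale=.001)
    p=r.x;print(n,"nosing s",p[0].round(4),"crest",(p[1]+.014).round(4),"slope deg",np.degrees(p[2]).round(2),k.sum(),C+p[0]*ly)
    k=(abs(t)<.028)&(s>.021)&(s<.049)&(z<.0535)
    r=least_squares(lambda p:np.hypot(s[k]-p[0]-p[2]*t[k],z[k]-p[1])-.020,[.035,.067,0],loss="soft_l1",f_scale=.001)
    p=r.x;print(n,"cove s",p[0].round(4),"bottom",(p[1]-.02).round(4),"slope",np.degrees(p[2]).round(2),k.sum(),C+p[0]*ly)
s=get_state(); from scipy.spatial.transform import Rotation as R
M=R.from_euler("xyz",s["ee_rot"]).as_matrix(); print(M.round(4))
E
```

```text
top nosing s -0.036 crest 0.0871 slope deg 0.09 252 [ 0.58904773 -0.23622685]
top cove s 0.0342 bottom 0.0464 slope 2.26 235 [ 0.57296269 -0.16791612]
side nosing s -0.0351 crest 0.0863 slope deg 0.42 213 [ 0.5888439  -0.23536121]
side cove s 0.0349 bottom 0.0461 slope 0.3 146 [ 0.57279115 -0.16718762]
[[-0.     -0.9306 -0.3661]
 [ 0.     -0.3661  0.9306]
 [-1.      0.      0.    ]]
```

Call:
step_arm(deltas=[[0,-2.6,2.9,-6,0],[0,-5.2,5.8,-12,0],[0,-7.8,8.7,-18,0],[0,-10.3,11.5,-24,0],[0,-12.9,14.4,-30,0],[0,-15.5,17.3,-36,0],[0,-18.1,20.2,-42,0],[0,-20.7,23.1,-48,0],[0,-23.3,26.0,-55,0],[0,-25.9,28.9,-62,0]])

```text
t: 1.83
eef_pos: [0.3825, -0.2627, 0.2439]
ee_rot: [2.995, 1.57, -0.254]
force: [1.8, 0.5, -0.0]
width: 0.0877
```

```bash
cat > plan.py <<'E'
import numpy as np,sys,json
# usage: plan.py cx cy cz cyaw  tx ty tz tyaw (mm,deg) ; prints deltas cm/deg
c=np.array(sys.argv[1:5],float); t=np.array(sys.argv[5:9],float)
a=np.radians(c[3]); z=np.array([np.cos(a),np.sin(a)]); y=np.array([-z[1],z[0]])
d=(t-c)
print("dx %.2f dy %.2f dz %.2f roll %.2f"%(-d[2]/10,d[:2]@y/10,d[:2]@z/10,-d[3]), "rows",np.linalg.norm(d[:3])/41.7)
E
python3 plan.py 382.2 -264.3 244 173.5 516.7 98.6 150 173.5
```

```text
dx 9.40 dy -37.58 dz -9.26 roll -0.00 rows 9.550949730450064
```

Call:
step_arm(deltas=[[0.5,-4.0,-1.0,0,0],[1.0,-8.0,-2.0,0,0],[2.0,-12.0,-3.0,0,0],[3.0,-16.0,-4.0,0,0],[4.0,-20.0,-5.0,0,0],[5.0,-24.0,-6.0,0,0],[6.0,-28.0,-7.0,0,0],[7.5,-32.0,-8.0,0,0],[8.5,-35.5,-8.8,0,0],[9.4,-37.6,-9.3,0,0]])

```text
t: 2.67
eef_pos: [0.5185, 0.1021, 0.1489]
ee_rot: [-2.669, 1.57, 0.361]
force: [0.3, -0.8, 0.6]
width: 0.0876
```

Call:
step_arm(deltas=[[0,0,0,0,0.3],[0,0,0,0,0.5],[1.0,0,0,0,0.5],[2.0,0,0,0,0.5],[3.0,0,0,0,0.5],[4.0,0,0,0,0.5],[4.0,0,0,0,0.5],[4.0,0,0,0,0.5],[4.0,0,0,0,0.5],[4.0,0,0,0,0.5]])

```text
t: 3.5
eef_pos: [0.5178, 0.0986, 0.11]
ee_rot: [-2.646, 1.57, 0.381]
force: [0.6, 0.3, 0.4]
width: 0.0441
```

```bash
python3 - <<'E'
from h import *
s=get_state(); print(s["t"],s["eef_pos"].round(4),s["ee_rot"].round(4),s["force"].round(2),s["width"])
f=grab_frame("top"); save(f,"t1.png",(200,180,360,300),4)
f=grab_frame("side"); save(f,"s1.png",(200,100,440,340),3)
from scipy.spatial.transform import Rotation as R
M=R.from_euler("xyz",s["ee_rot"]).as_matrix(); print(M.round(4), np.degrees(np.arctan2(M[1,2],M[0,2])))
E
```

```text
3.5 [0.5178 0.0986 0.11  ] [-2.6462  1.57    0.3814] [0.64 0.31 0.42] 0.0441321065428809
[[ 7.000e-04 -1.137e-01 -9.935e-01]
 [ 3.000e-04 -9.935e-01  1.137e-01]
 [-1.000e+00 -4.000e-04 -7.000e-04]] 173.46996370482233
```

View pics/t1.png

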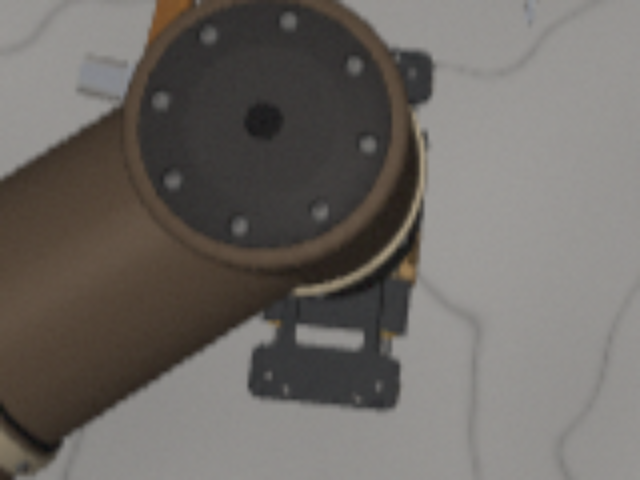

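View pics/s1.png

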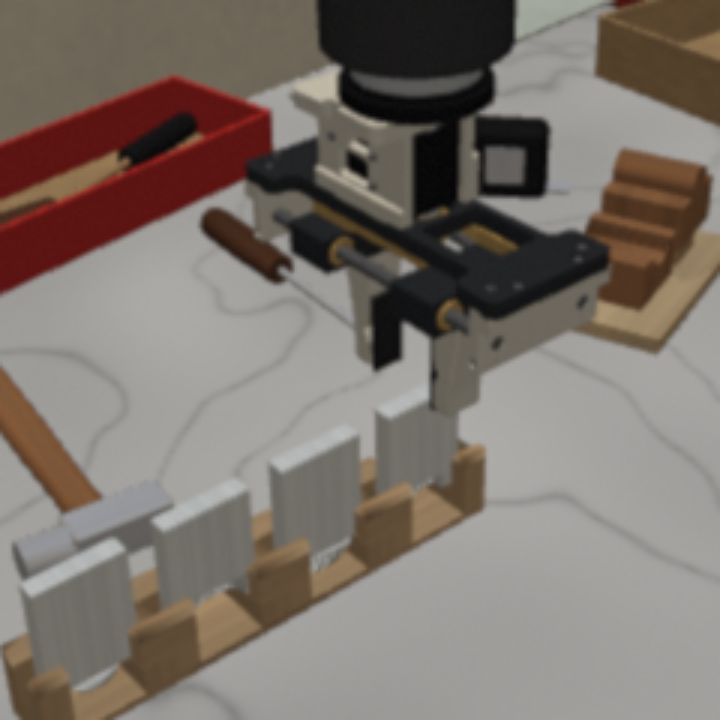

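Call:
step_arm(deltas=[[1.5,0,0,0,0.5],[3.0,0,0,0,0.5],[4.0,0,0,0,0.5],[4.4,0,0,0,0.5],[4.4,0,0,0,0.5],[4.4,0,0,0,0.7],[4.4,0,0,0,0.85],[4.4,0,0,0,1],[4.4,0,0,0,1],[4.4,0,0,0,1]], squeeze=35)

```text
t: 4.43
eef_pos: [0.5176, 0.0987, 0.066]
ee_rot: [-2.49, 1.57, 0.537]
force: [-0.2, 0.5, -0.5]
width: 0.0158
```

Call:
step_arm(deltas=[[0,0,0,0,1],[0,0,0,0,1],[0,0,0,0,1],[0,0,0,0,1],[-0.5,0,0,0,1],[-1.0,0,0,0,1],[-2.0,0,0,0,1],[-3.0,0,0,0,1],[-4.0,0,0,0,1],[-5.0,0,0,0,1]])

```text
t: 5.27
eef_pos: [0.5176, 0.0987, 0.117]
ee_rot: [-2.535, 1.57, 0.493]
force: [0.6, 0.5, -0.4]
width: 0.0117
```

```bash
python3 plan.py 517.2 98.8 116 173.47 589.3 -235.8 165 193.3
```

```text
dx -4.90 dy 32.42 dz -10.97 roll -19.83 rows 8.291835325438882
```

Call:
step_arm(deltas=[[-2.5,0,0,0,1],[-4.9,2.0,-0.7,-1,1],[-4.9,5.5,-1.9,-3,1],[-4.9,9.0,-3.0,-6,1],[-4.9,12.5,-4.2,-9,1],[-4.9,16.0,-5.4,-12,1],[-4.9,19.5,-6.6,-14,1],[-4.9,23.0,-7.8,-16,1],[-4.9,26.5,-9.0,-18,1],[-4.9,29.5,-10.0,-19.8,1]])

```text
t: 6.1
eef_pos: [0.5835, -0.2082, 0.1656]
ee_rot: [2.712, 1.57, -0.196]
force: [0.2, 0.1, -0.7]
width: 0.0117
```

```bash
python3 - <<'E'
import numpy as np
a=np.radians(173.47); z=np.array([np.cos(a),np.sin(a)]); y=np.array([-z[1],z[0]])
p=np.array([517.2,98.8])+295*y-100*z; print(p)
E
python3 plan.py $(python3 -c "
import numpy as np
a=np.radians(173.47); z=np.array([np.cos(a),np.sin(a)]); y=np.array([-z[1],z[0]])
p=np.array([517.2,98.8])+295*y-100*z; print(*p)") 165 193.27 589.3 -235.8 145 193.27
```

```text
[ 583.00283243 -205.65851482]
dx 2.00 dy 3.08 dz 0.08 roll -0.00 rows 0.8805118785466896
```

Call:
step_arm(deltas=[[0,1,0,0,1],[0,2,0.1,0,1],[0,2.8,0.1,0,1],[0,3.1,0.1,0,1],[0.5,3.1,0.1,0,1],[1.0,3.1,0.1,0,1],[1.5,3.1,0.1,0,1],[2.0,3.1,0.1,0,1],[2.0,3.1,0.1,0,1],[2.0,3.1,0.1,0,1]])

```text
t: 6.93
eef_pos: [0.5892, -0.2358, 0.1441]
ee_rot: [-0.304, 1.57, 3.07]
force: [-0.2, 0.2, -0.2]
width: 0.0117
```

```bash
python3 - <<'E'
from h import *
s=get_state(); print(s["t"],s["eef_pos"].round(4),s["ee_rot"].round(4),s["force"].round(2),s["width"])
f=grab_frame("side"); save(f,"s2.png",(340,80,480,240),4)
W=cloud(f)
from scipy.spatial.transform import Rotation as R
M=R.from_euler("xyz",s["ee_rot"]).as_matrix(); print(np.degrees(np.arctan2(M[1,2],M[0,2])))
for d in masks_of("concave_small_mid","side")[:2]:
    m=d["mask"]; p=W[m]; print(d["conf"],d["extent"],m.sum())
    r=cv2.minAreaRect(np.argwhere(m)[:,::-1].astype(np.float32)); print(r)
    a=np.radians(13.3); ly=np.array([-np.sin(a),np.cos(a)]); lx=np.array([np.cos(a),np.sin(a)])
    q=p[:,:2]-s["eef_pos"][:2]; print("along",np.nanpercentile(q@ly,[1,5,50,95,99]).round(4),"thick",np.nanpercentile(q@lx,[5,50,95]).round(4),"z",np.nanpercentile(p[:,2],[1,5,50,95,99]).round(4))
E
```

```text
6.9333 [ 0.5892 -0.2358  0.1441] [-0.3043  1.5697  3.0696] [-0.17  0.2  -0.21] 0.011745323872761854
-166.68839284773398
0.76 [416.9, 117.5, 428.1, 151.6] 281
((420.5, 134.0), (34.0, 13.0), 90.0)
along [-0.0238 -0.0139  0.023   0.027   0.0284] thick [-0.0076 -0.0048  0.0028] z [0.0979 0.1009 0.1256 0.163  0.1637]
```

View pics/s2.png

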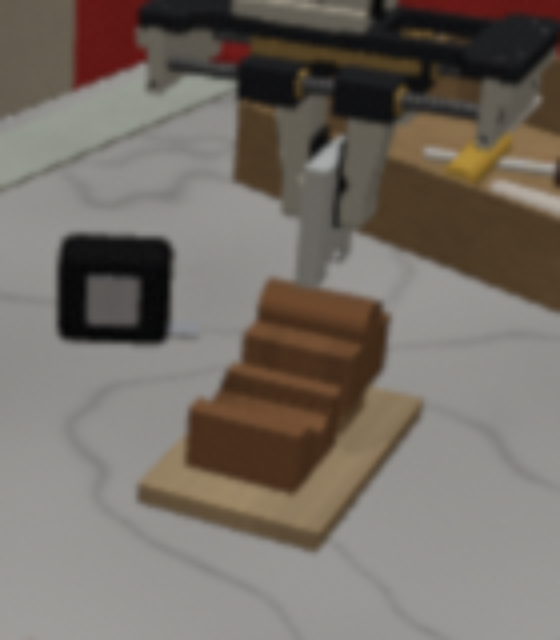

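Call:
step_arm(deltas=[[0.4,0,0,0,1],[0.8,0,0,0,1],[1.2,0,0,0,1],[1.5,0,0,0,1],[1.6,0,0,0,1],[1.6,0,0,0,1],[1.6,0,0,0,1],[1.6,0,0,0,1],[1.6,0,0,0,1],[1.6,0,0,0,1]])

```text
t: 7.87
eef_pos: [0.5895, -0.2362, 0.1288]
ee_rot: [2.829, 1.57, -0.081]
force: [-0.4, -0.5, -0.6]
width: 0.0115
```

Call:
step_arm(deltas=[[0.03,0,0,0,1],[0.06,0,0,0,1],[0.1,0,0,0,1],[0.1,0,0,0,1],[0.1,0,0,0,1],[0.1,0,0,0,1],[0.1,0,0,0,1],[0.1,0,0,0,1],[0.1,0,0,0,1],[0.1,0,0,0,1]])

```text
t: 8.7
eef_pos: [0.5894, -0.2362, 0.1276]
ee_rot: [1.581, 1.571, -1.329]
force: [-0.2, -0.3, -0.5]
width: 0.0112
```

Call:
step_arm(deltas=[[0.03,0,0,0,1],[0.06,0,0,0,1],[0.1,0,0,0,1],[0.1,0,0,0,1],[0.1,0,0,0,1],[0.1,0,0,0,1],[0.1,0,0,0,1],[0.1,0,0,0,1],[0.1,0,0,0,1],[0.1,0,0,0,1]])

```text
t: 9.53
eef_pos: [0.5894, -0.2362, 0.1266]
ee_rot: [2.979, 1.571, 0.069]
force: [-0.4, -0.3, -1.2]
width: 0.012
```

Call:
step_arm(deltas=[[0.02,0,0,0,1],[0.04,0,0,0,1],[0.06,0,0,0,1],[0.08,0,0,0,1],[0.08,0,0,0,1],[0.08,0,0,0,1],[0.08,0,0,0,1],[0.08,0,0,0,1],[0.08,0,0,0,1],[0.08,0,0,0,1]])

```text
t: 10.37
eef_pos: [0.5894, -0.2363, 0.1258]
ee_rot: [2.655, 1.571, -0.254]
force: [0.4, -0.4, -1.2]
width: 0.0118
```

Call:
step_arm(deltas=[[0.02,0,0,0,1],[0.04,0,0,0,1],[0.05,0,0,0,1],[0.05,0,0,0,1],[0.05,0,0,0,1],[0.05,0,0,0,1],[0.05,0,0,0,1],[0.05,0,0,0,1],[0.05,0,0,0,1],[0.05,0,0,0,1]])

```text
t: 11.2
eef_pos: [0.5894, -0.2362, 0.1253]
ee_rot: [-2.178, 1.571, 1.196]
force: [-0.1, 0.3, -1.5]
width: 0.0121
```

Call:
step_arm(deltas=[[0.02,0,0,0,1],[0.04,0,0,0,1],[0.05,0,0,0,1],[0.05,0,0,0,1],[0.05,0,0,0,1],[0.05,0,0,0,1],[0.05,0,0,0,1],[0.05,0,0,0,1],[0.05,0,0,0,1],[0.05,0,0,0,1]])

```text
t: 12.03
eef_pos: [0.5894, -0.2362, 0.1248]
ee_rot: [-0.37, 1.571, 3.004]
force: [-0.6, 0.2, -0.6]
width: 0.0114
```

Call:
step_arm(deltas=[[0.02,0,0,0,1],[0.04,0,0,0,1],[0.05,0,0,0,1],[0.05,0,0,0,1],[0.05,0,0,0,1],[0.05,0,0,0,1],[0.05,0,0,0,1],[0.05,0,0,0,1],[0.05,0,0,0,1],[0.05,0,0,0,1]])

```text
t: 12.87
eef_pos: [0.5895, -0.2362, 0.1244]
ee_rot: [2.929, 1.571, 0.019]
force: [-0.3, 2.4, 3.7]
width: 0.0121
```

Call:
step_arm(deltas=[[0,-0.01,0,0,1],[0,-0.03,0,0,1],[0.02,-0.03,0,0,1],[0.03,-0.03,0,0,1],[0.03,-0.03,0,0,1],[0.03,-0.03,0,0,1],[0.03,-0.03,0,0,1],[0.03,-0.03,0,0,1],[0.03,-0.03,0,0,1],[0.03,-0.03,0,0,1]])

```text
t: 13.7
eef_pos: [0.5894, -0.2359, 0.124]
ee_rot: [3.047, 1.571, 0.138]
force: [-0.7, 2.8, 3.4]
width: 0.0118
```

```bash
python3 - <<'E'
from h import *
s=get_state(); print(s["t"],s["eef_pos"].round(4),s["force"].round(2),s["moment"].round(3),s["width"])
E
```

```text
13.7 [ 0.5894 -0.2359  0.124 ] [-0.69  2.79  3.36] [ 1.245  0.398 -0.047] 0.011785354288799147
```

Call:
step_arm(deltas=[[0,-0.01,0,0,1],[0,-0.03,0,0,1],[0,-0.04,0,0,1],[0,-0.04,0,0,1],[0,-0.04,0,0,1],[0,-0.04,0,0,1],[0,-0.04,0,0,1],[0,-0.04,0,0,1],[0,-0.04,0,0,1],[0,-0.04,0,0,1]])

```text
t: 14.53
eef_pos: [0.5893, -0.2357, 0.124]
ee_rot: [2.12, 1.571, -0.79]
force: [0.3, -0.4, 0.6]
width: 0.0113
```

```bash
python3 - <<'E'
from h import *
s=get_state(); print(s["t"],s["eef_pos"].round(4),s["force"].round(2),s["moment"].round(3),s["width"])
E
```

```text
14.5333 [ 0.5893 -0.2357  0.124 ] [ 0.31 -0.42  0.65] [-0.045 -0.075 -0.036] 0.011332885935727352
```

Call:
step_arm(deltas=[[0.02,0,0,0,1],[0.03,0,0,0,1],[0.04,0,0,0,1],[0.04,0,0,0,1],[0.04,0,0,0,1],[0.04,0,0,0,1],[0.04,0,0,0,1],[0.04,0,0,0,1],[0.04,0,0,0,1],[0.04,0,0,0,1]])

```text
t: 15.37
eef_pos: [0.5893, -0.2357, 0.1239]
ee_rot: [2.206, 1.57, -0.704]
force: [-0.0, 0.9, 5.0]
width: 0.0116
```

```bash
python3 - <<'E'
from h import *
s=get_state(); print(s["t"],s["eef_pos"].round(4),s["force"].round(2),s["moment"].round(3),s["width"])
E
```

```text
15.3667 [ 0.5893 -0.2357  0.1239] [-0.04  0.89  4.98] [ 0.025  0.382 -0.013] 0.011576775948994134
```

Call:
step_arm(deltas=[[0.01,-0.01,0,0,1],[0.02,-0.01,0,0,1],[0.03,-0.01,0,0,1],[0.03,-0.01,0,0,1],[0.03,-0.01,0,0,1],[0.03,-0.01,0,0,1],[0.03,-0.01,0,0,1],[0.03,-0.01,0,0,1],[0.03,-0.01,0,0,1],[0.03,-0.01,0,0,1]])

```text
t: 16.2
eef_pos: [0.5893, -0.2357, 0.1238]
ee_rot: [2.156, 1.57, -0.754]
force: [-2.0, 0.0, 7.1]
width: 0.0118
```

```bash
python3 - <<'E'
from h import *
s=get_state(); print(s["t"],s["eef_pos"].round(4),s["force"].round(2),s["moment"].round(3),s["width"])
E
```

```text
16.2 [ 0.5893 -0.2357  0.1238] [-1.98  0.02  7.12] [-0.027  0.539  0.026] 0.01177127964461094
```

Call:
step_arm(deltas=[[0.01,0,0,0,1],[0.01,0,0,0,1],[0.01,0,0,0,1],[0.01,0,0,0,1],[0.01,0,0,0,1],[0.01,0,0,0,1],[0.01,0,0,0,1],[0.01,0,0,0,1],[0.01,0,0,0,1],[0.01,0,0,0,1]])

```text
t: 17.03
eef_pos: [0.5894, -0.2357, 0.1238]
ee_rot: [2.199, 1.57, -0.711]
force: [-2.0, 1.0, 6.8]
width: 0.0117
```

```bash
python3 - <<'E'
from h import *
s=get_state(); print(s["t"],s["eef_pos"].round(4),s["force"].round(2),s["moment"].round(3),s["width"])
f=grab_frame("side"); save(f,"s3.png",(340,80,480,240),4)
E
```

```text
17.0333 [ 0.5894 -0.2357  0.1238] [-1.99  1.    6.75] [ 0.071  0.705 -0.009] 0.011713623516688787
```

View pics/s3.png

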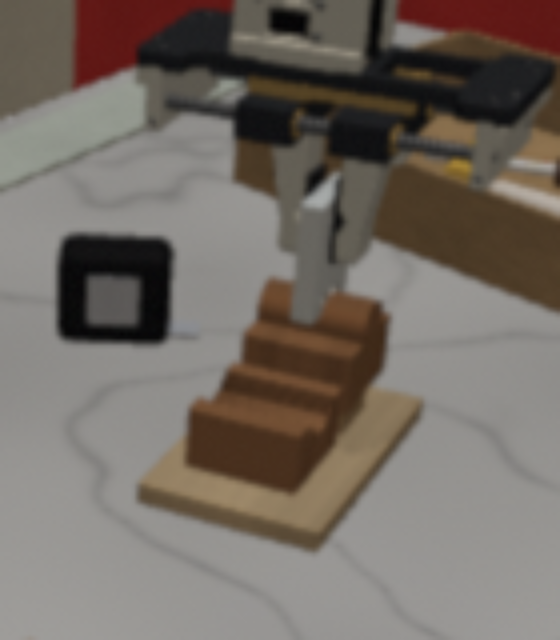

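Call:
step_arm(deltas=[[0.01,-0.01,0,0,1],[0.02,-0.01,0,0,1],[0.02,-0.01,0,0,1],[0.02,-0.01,0,0,1],[0.02,-0.01,0,0,1],[0.02,-0.01,0,0,1],[0.02,-0.01,0,0,1],[0.02,-0.01,0,0,1],[0.02,-0.01,0,0,1],[0.02,-0.01,0,0,1]])

```text
t: 17.92
eef_pos: [0.5894, -0.2356, 0.1238]
ee_rot: [2.183, 1.57, -0.727]
force: [-2.0, 0.3, 8.6]
width: 0.0118
```

```bash
python3 - <<'E'
from h import *
s=get_state(); print(s["t"],s["eef_pos"].round(4),s["force"].round(2),s["moment"].round(3),s["width"])
E
```

```text
17.9167 [ 0.5894 -0.2356  0.1238] [-1.97  0.3   8.64] [-0.005  0.796 -0.017] 0.011807871159468972
```

```bash
python3 plan.py $(python3 -c "
import numpy as np
a=np.radians(193.27); z=np.array([np.cos(a),np.sin(a)]); y=np.array([-z[1],z[0]])
p=np.array([583.0,-205.66])+(31-.9)*y+1*z; print(*p)") 123.4 193.27 517.2 98.8 150 173.47
```

```text
dx -2.66 dy -34.15 dz -0.68 roll 19.80 rows 8.216715502553525
```

Call:
step_arm(deltas=[[-0.5,0,0,0,1],[-2.0,0,0,0,1],[-4.2,-0.5,0,0,1],[-4.2,-4,-0.1,2,1],[-4.2,-8,-0.2,5,1],[-4.2,-12,-0.3,8,1],[-4.2,-16,-0.4,12,1],[-4.2,-20,-0.4,16,1],[-4.2,-24,-0.5,19.8,1],[-4.2,-28,-0.6,19.8,1]])

```text
t: 18.75
eef_pos: [0.5294, 0.0401, 0.1645]
ee_rot: [0.057, 1.57, 3.08]
force: [1.0, -0.8, -1.9]
width: 0.0114
```

```bash
python3 plan.py $(python3 -c "
import numpy as np
a=np.radians(193.27); z=np.array([np.cos(a),np.sin(a)]); y=np.array([-z[1],z[0]])
p=np.array([583.0,-205.66])+(31-.9)*y+1*z-280*y-6*z; print(*p)") 165.4 173.47 517.2 98.8 130 173.47
```

```text
dx 3.54 dy -5.82 dz 2.01 roll -0.00 rows 1.702528839542369
```

Call:
step_arm(deltas=[[0,-2,0.7,0,1],[0,-4,1.4,0,1],[0,-5.5,1.9,0,1],[0,-5.8,2.0,0,1],[1,-5.8,2.0,0,1],[2,-5.8,2.0,0,1],[3,-5.8,2.0,0,1],[3.5,-5.8,2.0,0,1],[3.5,-5.8,2.0,0,1],[3.5,-5.8,2.0,0,1]])

```text
t: 19.58
eef_pos: [0.5173, 0.0976, 0.1292]
ee_rot: [0.731, 1.569, -2.526]
force: [0.5, 0.1, 0.3]
width: 0.0118
```

```bash
python3 - <<'E'
from h import *
s=get_state(); print(s["t"],s["eef_pos"].round(4),s["force"].round(2),s["moment"].round(3),s["width"])
from scipy.spatial.transform import Rotation as R
M=R.from_euler("xyz",s["ee_rot"]).as_matrix(); print(np.degrees(np.arctan2(M[1,2],M[0,2])))
f=grab_frame("side"); save(f,"s4.png",(260,120,400,300),3)
E
```

```text
19.5833 [0.5173 0.0976 0.1292] [0.52 0.14 0.35] [0.035 0.027 0.007] 0.011809421106354879
173.42114729341318
```

View pics/s4.png

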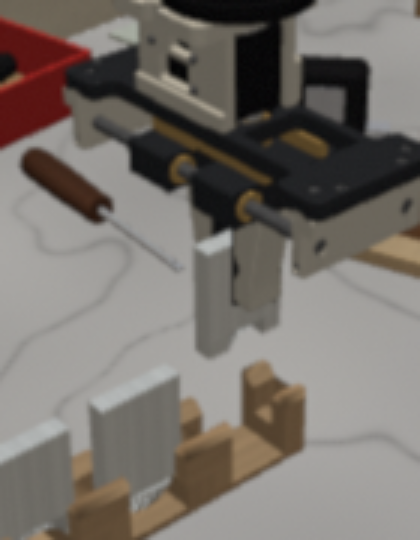

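Call:
step_arm(deltas=[[1.5,-0.1,0,0,1],[3.0,-0.1,0,0,1],[4.0,-0.1,0,0,1],[5.0,-0.1,0,0,1],[5.5,-0.1,0,0,1],[5.9,-0.1,0,0,1],[6.1,-0.1,0,0,1],[6.2,-0.1,0,0,1],[6.2,-0.1,0,0,1],[6.2,-0.1,0,0,1]])

```text
t: 20.47
eef_pos: [0.5178, 0.0996, 0.0684]
ee_rot: [-2.596, 1.57, 0.432]
force: [-0.5, -0.6, -1.2]
width: 0.0118
```

Call:
step_arm(deltas=[[0.05,0,0,0,1],[0.1,0,0,0,1],[0.15,0,0,0,1],[0.15,0,0,0,1],[0.15,0,0,0,1],[0.15,0,0,0,1],[0.15,0,0,0,1],[0.15,0,0,0,1],[0.15,0,0,0,1],[0.15,0,0,0,1]])

```text
t: 21.3
eef_pos: [0.5176, 0.0994, 0.0665]
ee_rot: [-2.159, 1.571, 0.869]
force: [0.6, 0.1, -1.7]
width: 0.0122
```

Call:
step_arm(deltas=[[0.05,0,0,0,1],[0.05,0,0,0,1],[0.05,0,0,0,0.8],[0.05,0,0,0,0.6],[0.05,0,0,0,0.5],[0.05,0,0,0,0.5],[0.05,0,0,0,0.5],[0.05,0,0,0,0.5],[0.05,0,0,0,0.5],[-0.5,0,0,0,0.5]])

```text
t: 22.13
eef_pos: [0.5169, 0.0991, 0.0708]
ee_rot: [0.556, 1.569, -2.7]
force: [0.3, 0.2, -0.4]
width: 0.0438
```

Call:
step_arm(deltas=[[-1,0,0,0,0.5],[-2,0,0,0,0.5],[-4,0,0,0,0.5],[-6,0,0,0,0.5],[-8,0,0,0,0.5],[-8,0,0,0,0.5],[-8,-2,0,0,0.5],[-8,-4,0,0,0.5],[-8,-6,0,0,0.5],[-8,-7,0,0,0.5]])

```text
t: 22.97
eef_pos: [0.5261, 0.1707, 0.1527]
ee_rot: [-2.463, 1.569, 0.566]
force: [1.5, 0.7, 0.0]
width: 0.0442
```

```bash
python3 - <<'E'
from h import *
s=get_state(); print(s["t"],s["eef_pos"].round(4),s["force"].round(2),s["moment"].round(3),s["width"])
f=grab_frame("side"); save(f,"s5.png",(180,120,420,360),3)
W=cloud(f);z=W[...,2]; m=np.zeros((400,640),bool); m[210:350,190:370]=1
k=m&(z>0.078)&(z<0.095)
nc,lab,st,c=cv2.connectedComponentsWithStats(k.astype(np.uint8))
for i in range(1,nc):
    if st[i,4]<15: continue
    p=W[lab==i]; r=cv2.minAreaRect((p[:,:2]*1000).astype(np.float32))
    print(c[i].round(0),st[i,4],p.mean(0).round(4),"rect",np.round(r[0],1),np.round(r[1],1),round(r[2],1),np.median(p[:,2]))
E
```

```text
22.9667 [0.5261 0.1707 0.1527] [1.45 0.72 0.03] [-0.006 -0.016 -0.038] 0.04424269219526208
[338. 234.] 235 [0.5146 0.1016 0.0836] rect [516. 100.] [51.5 14.8] 82.4 0.08465028520385393
[304. 251.] 273 [0.5215 0.1702 0.0838] rect [522.5 168.6] [51.  14.8] 84.3 0.08460951354457669
[266. 270.] 313 [0.5293 0.24   0.0838] rect [530.8 237.8] [51.4 14.7] 83.3 0.08470284144929108
[224. 290.] 361 [0.537  0.3088 0.0838] rect [538.4 307.7] [50.7 15.3] 84.6 0.08472183806885392
```

View pics/s5.png

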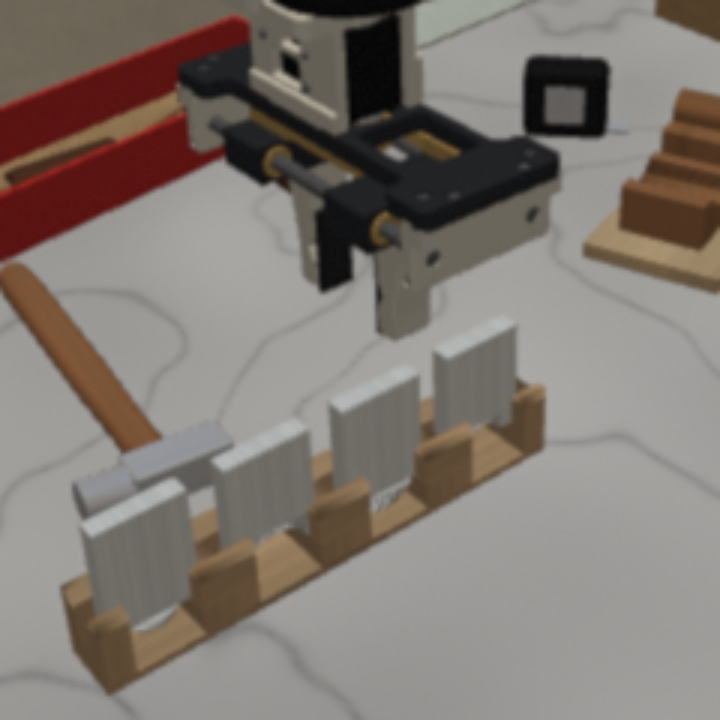

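Call:
step_arm(deltas=[[0,0.1,0.05,0,0.5],[2,0.1,0.05,0,0.5],[4,0.1,0.05,0,0.5],[6,0.1,0.05,0,0.5],[7.5,0.1,0.05,0,0.5],[8.3,0.1,0.05,0,0.5],[8.6,0.1,0.05,0,0.5],[8.6,0.1,0.05,0,0.5],[8.6,0.1,0.05,0,0.5],[8.6,0.1,0.05,0,0.7]])

```text
t: 23.85
eef_pos: [0.5255, 0.1683, 0.0665]
ee_rot: [-2.467, 1.569, 0.56]
force: [0.0, 0.1, 0.1]
width: 0.0408
```

Call:
step_arm(deltas=[[0,0,0,0,0.85],[0,0,0,0,1],[0,0,0,0,1],[0,0,0,0,1],[0,0,0,0,1],[0,0,0,0,1],[0,0,0,0,1],[-0.5,0,0,0,1],[-1.0,0,0,0,1],[-2.0,0,0,0,1]])

```text
t: 24.68
eef_pos: [0.5243, 0.1676, 0.0851]
ee_rot: [0.656, 1.569, -2.599]
force: [-0.7, 0.2, -1.5]
width: 0.0119
```

```bash
python3 plan.py 525.1 168.2 86 173.47 573.3 -167.5 170 193.27
```

```text
dx -8.40 dy 32.80 dz -8.61 roll -19.80 rows 8.378669356786393
```

Call:
step_arm(deltas=[[-4,0,0,0,1],[-8,0,0,0,1],[-8.4,1,-0.2,0,1],[-8.4,4,-1,-2,1],[-8.4,8,-2.1,-5,1],[-8.4,12,-3.1,-8,1],[-8.4,16,-4.2,-11,1],[-8.4,20,-5.2,-14,1],[-8.4,24,-6.3,-17,1],[-8.4,28,-7.4,-19.8,1]])

```text
t: 25.52
eef_pos: [0.5666, -0.1206, 0.1705]
ee_rot: [3.012, 1.569, 0.105]
force: [1.6, 0.7, -1.8]
width: 0.0122
```

```bash
python3 plan.py $(python3 -c "
import numpy as np
a=np.radians(173.47); z=np.array([np.cos(a),np.sin(a)]); y=np.array([-z[1],z[0]])
p=np.array([525.1,168.2])+280*y-74*z; print(*p)") 170 193.27 573.3 -167.5 125 193.27
```

```text
dx 4.50 dy 4.93 dz 0.49 roll -0.00 rows 1.6048256860312016
```

Call:
step_arm(deltas=[[0,2,0.2,0,1],[0,4,0.4,0,1],[0,4.9,0.5,0,1],[1,4.9,0.5,0,1],[2,4.9,0.5,0,1],[3,4.9,0.5,0,1],[4,4.9,0.5,0,1],[4.5,4.9,0.5,0,1],[4.5,4.9,0.5,0,1],[4.5,4.9,0.5,0,1]])

```text
t: 26.35
eef_pos: [0.5729, -0.1668, 0.124]
ee_rot: [-0.085, 1.57, -2.994]
force: [0.2, -0.2, 0.0]
width: 0.0119
```

```bash
python3 - <<'E'
from h import *
s=get_state(); print(s["t"],s["eef_pos"].round(4),s["force"].round(2),s["moment"].round(3),s["width"])
from scipy.spatial.transform import Rotation as R
M=R.from_euler("xyz",s["ee_rot"]).as_matrix(); print(np.degrees(np.arctan2(M[1,2],M[0,2])))
f=grab_frame("side"); save(f,"s6.png",(340,80,480,240),4)
E
```

```text
26.35 [ 0.5729 -0.1668  0.124 ] [ 0.18 -0.19  0.02] [-0.008  0.121 -0.008] 0.011856642970499738
-166.66825714138733
```

View pics/s6.png

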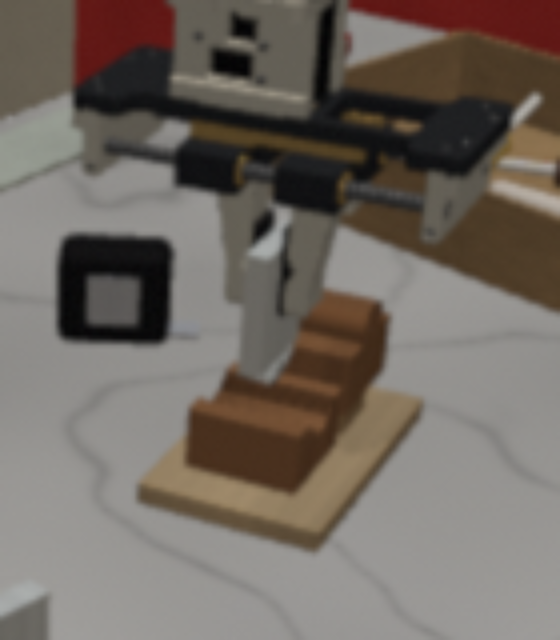

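Call:
step_arm(deltas=[[0.4,0,0,0,1],[0.8,0,0,0,1],[1.2,0,0,0,1],[1.5,0,0,0,1],[1.7,0,0,0,1],[1.8,0,0,0,1],[1.8,0,0,0,1],[1.8,0,0,0,1],[1.8,0,0,0,1],[1.8,0,0,0,1]])

```text
t: 27.23
eef_pos: [0.5731, -0.1674, 0.1067]
ee_rot: [2.801, 1.57, -0.109]
force: [-0.6, 0.0, -0.8]
width: 0.0115
```

Call:
step_arm(deltas=[[0.03,0,0,0,1],[0.06,0,0,0,1],[0.09,0,0,0,1],[0.11,0,0,0,1],[0.11,0,0,0,1],[0.11,0,0,0,1],[0.11,0,0,0,1],[0.11,0,0,0,1],[0.11,0,0,0,1],[0.11,0,0,0,1]])

```text
t: 28.07
eef_pos: [0.573, -0.1674, 0.1053]
ee_rot: [-0.228, 1.571, -3.138]
force: [-1.0, -0.4, 0.1]
width: 0.0114
```

Call:
step_arm(deltas=[[0.03,0,0,0,1],[0.06,0,0,0,1],[0.08,0,0,0,1],[0.08,0,0,0,1],[0.08,0,0,0,1],[0.08,0,0,0,1],[0.08,0,0,0,1],[0.08,0,0,0,1],[0.08,0,0,0,1],[0.08,0,0,0,1]])

```text
t: 28.9
eef_pos: [0.573, -0.1674, 0.1046]
ee_rot: [0.425, 1.571, -2.485]
force: [0.4, -0.8, -2.3]
width: 0.0117
```

Call:
step_arm(deltas=[[0.02,0,0,0,1],[0.04,0,0,0,1],[0.05,0,0,0,1],[0.05,0,0,0,1],[0.05,0,0,0,1],[0.05,0,0,0,1],[0.05,0,0,0,1],[0.05,0,0,0,1],[0.05,0,0,0,1],[0.05,0,0,0,1]])

```text
t: 29.73
eef_pos: [0.573, -0.1674, 0.1041]
ee_rot: [-2.433, 1.571, 0.941]
force: [-0.7, 0.2, -1.6]
width: 0.012
```

Call:
step_arm(deltas=[[0.02,0,0,0,1],[0.04,0,0,0,1],[0.05,0,0,0,1],[0.05,0,0,0,1],[0.05,0,0,0,1],[0.05,0,0,0,1],[0.05,0,0,0,1],[0.05,0,0,0,1],[0.05,0,0,0,1],[0.05,0,0,0,1]])

```text
t: 30.57
eef_pos: [0.573, -0.1674, 0.1035]
ee_rot: [-0.213, 1.571, -3.123]
force: [0.5, -0.9, -1.1]
width: 0.0119
```

Call:
step_arm(deltas=[[0.02,0,0,0,1],[0.04,0,0,0,1],[0.05,0,0,0,1],[0.05,0,0,0,1],[0.05,0,0,0,1],[0.05,0,0,0,1],[0.05,0,0,0,1],[0.05,0,0,0,1],[0.05,0,0,0,1],[0.05,0,0,0,1]])

```text
t: 31.4
eef_pos: [0.5731, -0.1675, 0.1031]
ee_rot: [2.47, 1.571, -0.44]
force: [-0.2, -1.6, 0.2]
width: 0.012
```

```bash
python3 - <<'E'
from h import *
s=get_state(); print(s["t"],s["eef_pos"].round(4),s["force"].round(2),s["moment"].round(3),s["width"])
E
```

```text
31.4 [ 0.5731 -0.1675  0.1031] [-0.21 -1.56  0.17] [-0.396 -0.074 -0.009] 0.011979870087891606
```

Call:
step_arm(deltas=[[0,0.02,0,0,1],[0,0.04,0,0,1],[0.02,0.04,0,0,1],[0.03,0.04,0,0,1],[0.03,0.04,0,0,1],[0.03,0.04,0,0,1],[0.03,0.04,0,0,1],[0.03,0.04,0,0,1],[0.03,0.04,0,0,1],[0.03,0.04,0,0,1]])

```text
t: 32.23
eef_pos: [0.5731, -0.1678, 0.1028]
ee_rot: [-0.374, 1.571, 3.0]
force: [-0.7, 0.2, 0.5]
width: 0.0119
```

```bash
python3 - <<'E'
from h import *
s=get_state(); print(s["t"],s["eef_pos"].round(4),s["force"].round(2),s["moment"].round(3),s["width"])
E
```

```text
32.2333 [ 0.5731 -0.1678  0.1028] [-0.71  0.16  0.47] [-0.064  0.309 -0.024] 0.01193050459640607
```

Call:
step_arm(deltas=[[0.02,0,0,0,1],[0.03,0,0,0,1],[0.04,0,0,0,1],[0.04,0,0,0,1],[0.04,0,0,0,1],[0.04,0,0,0,1],[0.04,0,0,0,1],[0.04,0,0,0,1],[0.04,0,0,0,1],[0.04,0,0,0,1]])

```text
t: 33.07
eef_pos: [0.5732, -0.1678, 0.1027]
ee_rot: [2.74, 1.57, -0.17]
force: [-2.3, -0.4, 5.0]
width: 0.0117
```

```bash
python3 - <<'E'
from h import *
s=get_state(); print(s["t"],s["eef_pos"].round(4),s["force"].round(2),s["moment"].round(3),s["width"])
E
```

```text
33.0667 [ 0.5732 -0.1678  0.1027] [-2.29 -0.38  4.96] [ 0.273  0.918 -0.04 ] 0.011709784035571763
```

Call:
step_arm(deltas=[[0.01,0,0,0,1],[0.02,0,0,0,1],[0.03,0,0,0,1],[0.03,0,0,0,1],[0.03,0,0,0,1],[0.03,0,0,0,1],[0.03,0,0,0,1],[0.03,0,0,0,1],[0.03,0,0,0,1],[0.03,0,0,0,1]])

```text
t: 33.9
eef_pos: [0.5732, -0.1678, 0.1026]
ee_rot: [2.585, 1.57, -0.324]
force: [-2.2, 0.6, 7.7]
width: 0.0121
```

Call:
step_arm(deltas=[[0.01,0,0,0,1],[0.01,0,0,0,1],[0.01,0,0,0,1],[0.01,0,0,0,1],[0.01,0,0,0,1],[0.01,0,0,0,1],[0.01,0,0,0,1],[0.01,0,0,0,1],[0.01,0,0,0,1],[0.01,0,0,0,1]])

```text
t: 34.73
eef_pos: [0.5731, -0.1678, 0.1026]
ee_rot: [2.514, 1.57, -0.396]
force: [-2.6, 1.6, 7.6]
width: 0.0119
```

```bash
python3 - <<'E'
from h import *
s=get_state(); print(s["t"],s["eef_pos"].round(4),s["force"].round(2),s["moment"].round(3),s["width"])
f=grab_frame("side"); save(f,"s7.png",(340,80,480,240),4)
E
```

```text
34.7333 [ 0.5731 -0.1678  0.1026] [-2.64  1.63  7.58] [0.488 1.239 0.04 ] 0.011892786429327467
```

View pics/s7.png

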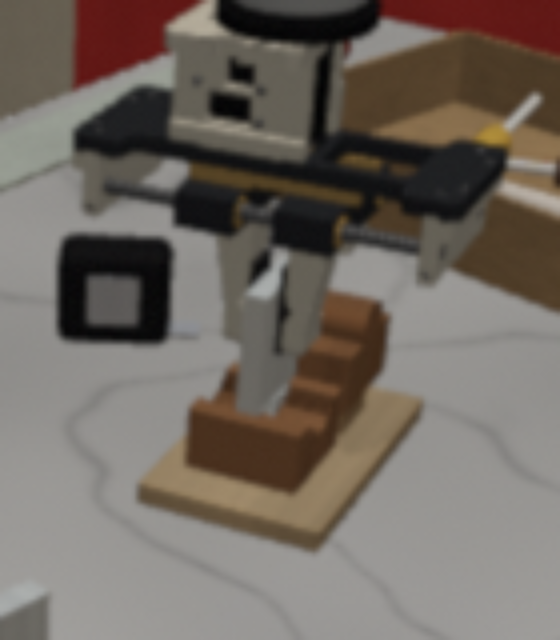

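Call:
step_arm(deltas=[[0,-0.01,0,0,1],[0.01,-0.02,0,0,1],[0.01,-0.02,0,0,1],[0.01,-0.02,0,0,1],[0.01,-0.02,0,0,1],[0.01,-0.02,0,0,1],[0.01,-0.02,0,0,1],[0.01,-0.02,0,0,1],[0.01,-0.02,0,0,1],[0.01,-0.02,0,0,1]])

```text
t: 35.62
eef_pos: [0.5732, -0.1678, 0.1026]
ee_rot: [2.299, 1.57, -0.611]
force: [-3.6, 0.6, 7.8]
width: 0.0118
```

Call:
step_arm(deltas=[[0.01,0,0,0,1],[0.01,0,0,0,1],[0.01,0,0,0,1],[0.01,0,0,0,1],[0.01,0,0,0,1],[0.01,0,0,0,1],[0.01,0,0,0,1],[0.01,0,0,0,1],[0.01,0,0,0,1],[0.01,0,0,0,1]])

```text
t: 36.45
eef_pos: [0.5732, -0.1678, 0.1026]
ee_rot: [2.385, 1.57, -0.525]
force: [-3.4, 0.3, 8.3]
width: 0.012
```

```bash
python3 - <<'E'
from h import *
s=get_state(); print(s["t"],s["eef_pos"].round(4),s["force"].round(2),s["moment"].round(3),s["width"])
E
python3 plan.py $(python3 -c "
import numpy as np
a=np.radians(173.47); z=np.array([np.cos(a),np.sin(a)]); y=np.array([-z[1],z[0]])
p=np.array([525.1,168.2])+280*y-74*z
a=np.radians(193.27); z=np.array([np.cos(a),np.sin(a)]); y=np.array([-z[1],z[0]])
p=p+(49+.4-.2)*y+5*z; print(*p)") 102 193.27 525.1 168.2 165 173.47
```

```text
36.45 [ 0.5732 -0.1678  0.1026] [-3.45  0.26  8.34] [ 0.208  1.43  -0.025] 0.01200839011070135
dx -6.30 dy -33.77 dz -3.02 roll 19.80 rows 8.270167776629133
```

Call:
step_arm(deltas=[[-0.5,0,0,0,1],[-2.5,0,0,0,1],[-5.5,0,0,0,1],[-6.8,-3,-0.2,2,1],[-6.8,-7,-0.6,5,1],[-6.8,-11,-1,8,1],[-6.8,-15,-1.3,12,1],[-6.8,-19,-1.7,16,1],[-6.8,-23,-2,19.8,1],[-6.8,-27,-2.4,19.8,1]])

```text
t: 37.28
eef_pos: [0.5336, 0.1026, 0.1697]
ee_rot: [-1.498, 1.57, 1.525]
force: [0.9, -0.1, -0.8]
width: 0.012
```

```bash
python3 plan.py $(python3 -c "
import numpy as np
a=np.radians(173.47); z=np.array([np.cos(a),np.sin(a)]); y=np.array([-z[1],z[0]])
p=np.array([525.1,168.2])+280*y-74*z
a=np.radians(193.27); z=np.array([np.cos(a),np.sin(a)]); y=np.array([-z[1],z[0]])
p=p+(49+.4-.2)*y+5*z-270*y-24*z; print(*p)") 170.3 173.47 525.1 168.2 140 173.47
```

```text
dx 3.03 dy -6.58 dz 1.71 roll -0.00 rows 1.7852225899006833
```

Call:
step_arm(deltas=[[0,-2,0.5,0,1],[0,-4,1.0,0,1],[0,-6,1.6,0,1],[0,-6.6,1.7,0,1],[0,-6.6,1.7,0,1],[1,-6.6,1.7,0,1],[2,-6.6,1.7,0,1],[3,-6.6,1.7,0,1],[3,-6.6,1.7,0,1],[3,-6.6,1.7,0,1]])

```text
t: 38.12
eef_pos: [0.5246, 0.1671, 0.1385]
ee_rot: [0.768, 1.568, -2.488]
force: [0.2, 0.4, -0.2]
width: 0.0114
```

```bash
python3 - <<'E'
from h import *
s=get_state(); print(s["t"],s["eef_pos"].round(4),s["force"].round(2),s["moment"].round(3),s["width"])
f=grab_frame("side"); save(f,"s8.png",(230,120,400,320),3)
E
```

```text
38.1167 [0.5246 0.1671 0.1385] [ 0.16  0.44 -0.16] [ 0.035  0.087 -0.002] 0.011371736826480168
```

View pics/s8.png

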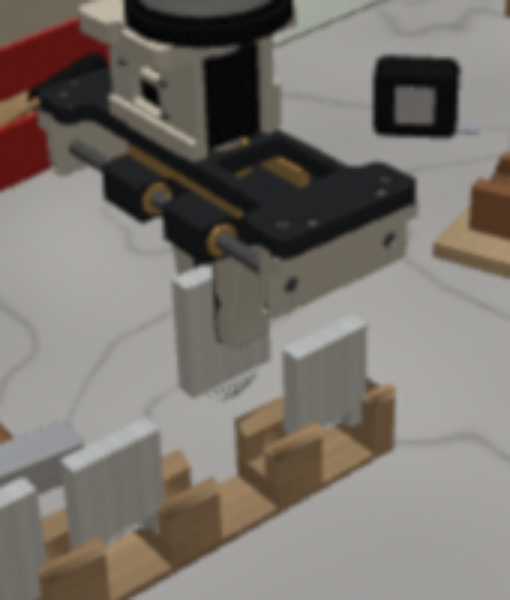

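Call:
step_arm(deltas=[[1.5,0,0,0,1],[3.0,0,0,0,1],[4.0,0,0,0,1],[5.0,0,0,0,1],[6.0,0,0,0,1],[6.7,0,0,0,1],[7.0,0,0,0,1],[7.2,0,0,0,1],[7.2,0,0,0,1],[7.2,0,0,0,1]])

```text
t: 39.0
eef_pos: [0.5253, 0.1684, 0.0681]
ee_rot: [-2.546, 1.57, 0.482]
force: [-0.3, 0.2, -0.9]
width: 0.0118
```

Call:
step_arm(deltas=[[0.05,0,0,0,1],[0.1,0,0,0,1],[0.15,0,0,0,1],[0.15,0,0,0,1],[0.15,0,0,0,1],[0.15,0,0,0,1],[0.15,0,0,0,1],[0.15,0,0,0,1],[0.15,0,0,0,1],[0.15,0,0,0,1]])

```text
t: 39.83
eef_pos: [0.525, 0.1682, 0.0663]
ee_rot: [0.804, 1.571, -2.452]
force: [-0.8, -0.6, -0.9]
width: 0.012
```

Call:
step_arm(deltas=[[0.05,0,0,0,1],[0.05,0,0,0,1],[0.05,0,0,0,0.8],[0.05,0,0,0,0.6],[0.05,0,0,0,0.5],[0.05,0,0,0,0.5],[0.05,0,0,0,0.5],[0.05,0,0,0,0.5],[0.05,0,0,0,0.5],[-0.5,0,0,0,0.5]])

```text
t: 40.67
eef_pos: [0.5244, 0.1678, 0.0706]
ee_rot: [0.652, 1.569, -2.604]
force: [-0.3, 0.2, 0.2]
width: 0.0434
```

Call:
step_arm(deltas=[[-1,0,0,0,0.5],[-2,0,0,0,0.5],[-4,0,0,0,0.5],[-6,0,0,0,0.5],[-9,0,0,0,0.5],[-12,0,0,0,0.5],[-12,3,0,0,0.5],[-12,7,0,0,0.5],[-12,11,0,0,0.5],[-12,15,0,0,0.5]])

```text
t: 41.5
eef_pos: [0.5077, 0.018, 0.1929]
ee_rot: [-2.655, 1.569, 0.374]
force: [0.7, 0.0, -0.2]
width: 0.0441
```

Call:
step_arm(deltas=[[0,4,0,0,0.5],[0,8,0,0,0.5],[0,10,0,0,0.5],[0,10,0,0,0.5],[0,10,0,0,0.5],[0,10,0,0,0.5],[0,10,0,0,0.5],[0,10,0,0,0.5],[0,10,0,0,0.5],[0,10,0,0,0.5]])

```text
t: 42.33
eef_pos: [0.4967, -0.0795, 0.1912]
ee_rot: [0.102, 1.571, 3.131]
force: [0.7, -0.7, -0.2]
width: 0.044
```

```bash
python3 - <<'E'
from h import *
s=get_state(); print(s["t"],s["eef_pos"].round(4),s["force"].round(2),s["width"])
for n,b in (("side",(190,210,370,350)),("top",(180,215,320,260))):
    f=grab_frame(n); save(f,n+"9.png",(170,100,450,350),2.5)
    W=cloud(f);z=W[...,2]; m=np.zeros((400,640),bool); m[b[1]:b[3],b[0]:b[2]]=1
    k=m&(z>0.078)&(z<0.095)
    nc,lab,st,c=cv2.connectedComponentsWithStats(k.astype(np.uint8))
    for i in range(1,nc):
        if st[i,4]<15: continue
        p=W[lab==i]; r=cv2.minAreaRect((p[:,:2]*1000).astype(np.float32))
        print(n,c[i].round(0),st[i,4],"rect",np.round(r[0],1),np.round(r[1],1),round(r[2],1),np.median(p[:,2]).round(4))
E
```

```text
42.3333 [ 0.4967 -0.0795  0.1912] [ 0.66 -0.72 -0.18] 0.04400918157720925
side [338. 234.] 235 rect [516.4 100.1] [51.8 15.2] 84.0 0.0847
side [304. 251.] 276 rect [522.8 168.7] [51.5 15.6] 80.3 0.0846
side [266. 270.] 309 rect [531.2 238.2] [50.7 16. ] 84.5 0.0847
side [224. 290.] 363 rect [538.8 307.5] [50.9 15.1] 83.7 0.0847
top [199. 230.] 67 rect [541.6 310.9] [43.6 11.8] 83.9 0.0854
```

View pics/side9.png

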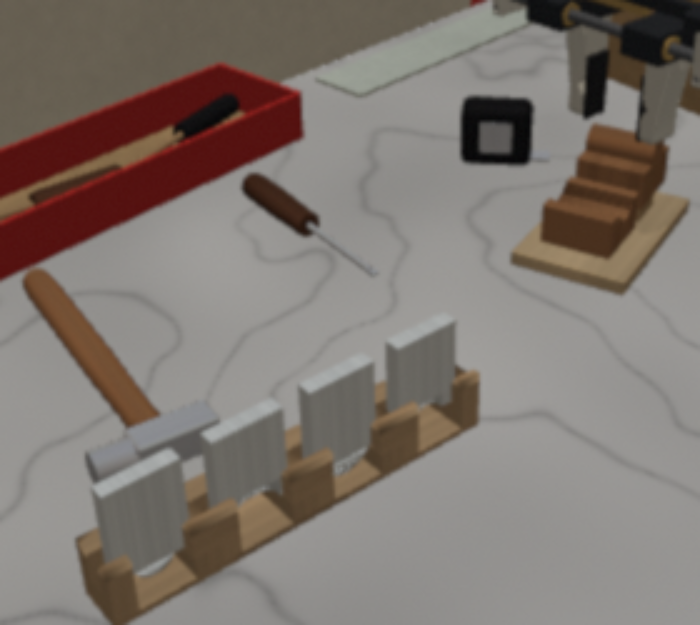

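The picture shows all four leaves standing upright in their slots, within about 1.5 mm of where they began. The arm is clear of everything and the tools have not moved, so I am handing the job in.

```bash
python3 -c "
from station import *
print(job_done())"
```

```text
the job is handed in; nothing more can be done
None
```

I bedded both fitting leaves, stood each one back in its own slot, and handed the job in at about 42 s of the 72 s allowed. `job_done()` gives no verdict, so the results below are my own readings.

- **Concave leaf on the nosing:** I pressed the small concave leaf with about 8–10 N and held it for about 2 s. It first touched one side only. After a sideways shift of about 0.8 mm, the side force fell to about zero.
- **Convex leaf in the cove:** I pressed the large convex leaf with about 9 N and held it for over 3 s. Partway through the side force rose to about 2 N, and a small shift brought it down to about 1 N.
- **Heights felt:** The nosing crest is at about 86 mm and the cove bottom at about 45 mm. The cameras gave about 86–87 mm and 46 mm.
- **Final check:** In the last side picture all four leaves stood upright within about 1.5 mm of where they started. The tools looked unmoved, and the arm was clear of everything.

Some of this was not fully confirmed:
- **Two-sided bearing:** I inferred this from the balanced side force and from the leaf not sinking any further. I could not measure each side separately.
- **Sideways force across the leaf's thickness:** 2–3.5 N remained during both presses.
- **Top camera at the end:** The arm hid three of the four leaves, so the final leaf positions come from the side camera.

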